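# Tamp stone chunks level in a sample bin

### The job

With the flat tamper, tamp the heaped stone chunks down in the white bin until all of them lie flat on its floor in one level layer, and finish with a firm press of about 20 N on the level layer, held for a second; the stone is brittle, so never press harder than 28 N. Use only the tamper on the chunks, then hang it back in its grey holder with the guard bar resting on the rim, and let go. Leave the beaker and the petri dishes where they are.

Things in the scene. Friction and masses are not known exactly. Their poses are not given: they have to be found in the camera images.
- bin: White open rectangular bin, fixed to the worktop. Origin: centre of its underside. Inside 114 mm along its x and 150 mm along its y, walls 5 mm thick and 55 mm high (outside, from the worktop), floor 5 mm thick. It is rigid.
- tamper_grip (a point): Centre of the tamper's black grip block (38 mm along its x, 28 along y, 52 high; pinch along y), 34 mm above the underside of its steel guard bar (100 mm along y, 16 wide, 8 thick). Below: a thin stem, a rubber buffer (gives 1 mm per 10 N, 6 mm at most) and a flat plate 96 mm along x, 60 along y, 10 thick. Tool 0.35 kg. z points up.
- tamper_guard (a point): Middle of the underside of the tamper's guard bar, which rests on the holder's rim. The stem is telescopic and firmly locked at a length that differs each time and is not measured: the plate's underside lies 62 to 76 mm below this point, hidden in the holder at the start.
- holder: Grey open box that holds the tamper, fixed: inside 106 mm along its x and 70 mm along its y, walls 5 mm, rim 90 mm above the worktop. The plate hangs inside, the guard bar lies across the rim along y. Origin: centre of its underside.
- petri_stack: Petri dishes, a round low pile 89 mm across, 33 mm high, loose bystander. Origin: centre of its underside.
- beaker: Small glass beaker, 51 mm across, 69 mm high, loose bystander. Origin: centre of its underside.
- chunk0_c (a point): Centre of a loose grey stone chunk (0.04 kg; all eleven are alike): eight-sided, about 32 mm wide, 22 mm high, flat top and bottom with wide bevels. Flat on the bin's floor this point is 16 mm above the bin's underside. Chunks lie in three rows along the bin's y; in each row one bridges two others, about 14 mm higher, and goes down by wedging them apart. A chunk caught by the plate's edge may tip.
- chunk1_c (a point): Centre of another such chunk.
- chunk2_c (a point): Centre of another such chunk.
- chunk3_c (a point): Centre of another such chunk.
- chunk4_c (a point): Centre of another such chunk.
- chunk5_c (a point): Centre of another such chunk.
- chunk6_c (a point): Centre of another such chunk.
- chunk7_c (a point): Centre of another such chunk.
- chunk8_c (a point): Centre of another such chunk.
- chunk9_c (a point): Centre of another such chunk.
- chunk10_c (a point): Centre of another such chunk.

How it is judged:
By the outcome, as a careful person would: the job done as asked, in the order asked, and still so for the second after the job is handed in, with the robot touching nothing.
It also fails if it takes over 61 s, if anything falls off the work surface, if the arm or the gripper's body presses on something with over 40 N, if the wrist force passes 120 N, or if a joint passes its speed limit or range.

### The arm

A 6-joint arm with a two-finger parallel gripper is mounted at the origin on a cart in front of the work surface, level with it; the furniture and walls round the work are solid. World frame = base frame: x ahead of the robot, y to its left, z up, the work surface at z = 0. Lengths are in m, angles in rad, forces in N, time in s.
With the tool pointing down it reaches from about 0.275 to 0.85 m from the base axis. Payload 5.2 kg.
Tool frame: the origin (TCP) lies between the finger pads; the fingertips stand 17 mm ahead of it and the grasp point (between the pads) lies 2 mm behind it; z points along the fingers, y is the line along which they close (so a half turn about z gives the same grasp; the last joint's range is limited). The gripper opens to 85 mm and grips with 20 to 120 N. Pads are 22 mm wide; open, the fingers measure 114 mm over their backs; the gripper's body (76 mm by 85 mm) begins 54 mm behind the grasp point. The pads swing forward as they close: fully open they stand 13 mm farther back than shut.
Start: joints at [0.902, 0.259, 1.535, -0, 1.348, -0.203], TCP at [0.247, 0.491, 0.248] pointing down, gripper open.
Joint ranges: [-3.14, 3.14], [-0.91, 2.08], [0.19, 2.58], [-1.22, 4.36], [0.22, 2.71], [-3.12, 3.12]. Speed limits (rad/s): [2.57, 2.57, 3.14, 3.14, 3.14, 3.14].

### API

Orientations are given as a unit quaternion [x, y, z, w].
In Python, from cell import sense, read_camera, camera_info, hand_in gives the robot as it stands. The module is installed in compiled form; this text tells all that it offers.
- The arm moves only by the shell command python3 -m pendant 'ROWS' [OPENING] [FORCE]. ROWS is JSON, one flat list of numbers, 4 for each row, row after row: the shift along the tool's x, y, z in cm, then the turn about the tool's z in rad. A call has 1 to 20 rows; each row is the pose to reach, as a shift and turn from the pose commanded when the call began, along the tool's axes at that moment; what a row does not reach only later rows make up. A row lasts 1/10 s, in which the tool goes at most 50 mm and 8.59 degrees, less where a joint would pass 70% of its speed; a pose out of reach is approached as far as the arm can. A call with a gripper value outside its range is refused whole. OPENING is the closure, from -1 (fully open) to 1 (shut), so that 0 is half open, set as the call begins (- or left out, the last holds). The fingers move at their own pace and stop on an object; FORCE is the grip in N (left out, the last holds). Time passes only in rows, so rows that repeat a pose let the fingers close. It gives the time, the measured TCP pose, the force, the opening and the grip force at its end, in the units of the state.
- sense(): the state, without advancing time (a new reading comes with each control period).
- read_camera(name): name is "scene" or "top" or "wrist"; returns (picture, depth): 480x640x3 uint8, red, green, blue; 480x640 float32, m along the optical axis (not along the pixel's ray), 0 where there is no reading.
- camera_info(name): a dict with "fx", "fy", "cx", "cy" (pixels), "camera_from_world" (4x4, takes a point from world to camera coordinates); the wrist camera has in their place "mount" (4x4, takes a point from camera to tool coordinates, whose origin is the TCP and whose axes are the flange's). Camera axes: x right, y up, looking along -z (the intrinsics and any distortion apply to the point x, -y, -z); pixel columns grow to the right and rows downward; lengths in m; the calibration is good to about 2 mm. A picture is of the moment at which its call begins: read the wrist's pose just before it. camera_info takes no time and is no camera call.
- hand_in(): hands the job in; it is judged then, once.
The state is a dict: "time": time; "joint_pos": joint angles; "joint_velocities": joint speeds; "tau": joint torques, N m; "position": TCP position; "tcp_rot": TCP orientation; "force": force on the tool from outside, world axes, zero at the start; "torque": the same for the moment, N m; "opening": finger opening in m; "grasp_force": force on a finger pad.
Only numpy, scipy, OpenCV 4.12 (cv2) and the standard library are available. Lean on these libraries where they do the work, as an engineer would, in place of code of your own. Each camera call takes 0.05 s, during which the arm holds its last target. There are 200 camera calls.

## Working session

There is one attempt and no reset: what is moved stays moved. The work goes in short steps, Python scripts to look and compute and a shell command to move; the robot and the scene stay as the last step left them, time stands still between calls to the robot, and variables do not carry over. Pictures are saved under pics/ and viewed, at most 10 in all, crops included, and the job is handed in when it is done.

```bash
mkdir -p pics
cat > h.py <<'E'
import numpy as np,cv2
from cell import *
def world(name,uv,d,pose=None):
    c=camera_info(name);u,v=uv
    p=np.array([(u-c['cx'])/c['fx']*d,-(v-c['cy'])/c['fy']*d,-d,1])
    return (np.linalg.inv(c['camera_from_world'])@p)[:3]
def cloud(name,dep):
    c=camera_info(name);v,u=np.mgrid[:480,:640]
    p=np.stack([(u-c['cx'])/c['fx']*dep,-(v-c['cy'])/c['fy']*dep,-dep,np.ones_like(dep)],-1)
    M=np.linalg.inv(c['camera_from_world']) if name!='wrist' else None
    return (p@M.T)[...,:3]
E
python3 - <<'E'
from h import *
s=sense();print(s)
for n in('top','scene'):
    p,d=read_camera(n);cv2.imwrite(f'pics/{n}0.png',p[...,::-1]);np.save(f'{n}0.npy',d);i=camera_info(n);print(i)
E
```

```text
{'time': 0.0, 'joint_pos': array([ 9.02198486e-01,  2.59339206e-01,  1.53612746e+00, -3.17984701e-05,
        1.34801983e+00, -2.02805189e-01]), 'joint_velocities': array([ 2.21931245e-05,  5.12240810e-04, -4.53113113e-04,  6.45818994e-04,
       -1.09998749e-03, -5.19600810e-04]), 'tau': array([ 8.52316552e-04, -4.46029758e+01, -2.90570766e+01,  6.08574464e-05,
        1.17657159e-02, -7.90393585e-06]), 'position': array([0.24668002, 0.49098886, 0.24745892]), 'tcp_rot': array([ 2.30793083e-01,  9.73002393e-01, -8.64996731e-04, -3.85589875e-04]), 'force': array([-0.34764161,  0.71220233, -0.37841587]), 'torque': array([-0.00240895, -0.00261481, -0.05621468]), 'grasp_force': 0.0, 'opening': 0.08543765897496727}
{'fx': 493.4001067578014, 'fy': 493.4001067578014, 'cx': 320.42557133905547, 'cy': 232.9689586562493, 'camera_from_world': array([[-0.00268949, -0.99993076,  0.01145642, -0.00993415],
       [ 0.99552918, -0.00159562,  0.09444099, -0.57749751],
       [-0.09441617,  0.0116592 ,  0.99546454, -1.0142175 ],
       [ 0.        ,  0.        ,  0.        ,  1.        ]])}
{'fx': 578.9241843988826, 'fy': 578.9241843988826, 'cx': 326.71400045014815, 'cy': 234.93084624257858, 'camera_from_world': array([[ 0.8347165 , -0.55052889,  0.01289608, -0.46608413],
       [ 0.400477  ,  0.62294759,  0.67197803, -0.29770613],
       [-0.3779769 , -0.55574656,  0.74045879, -0.99533564],
       [ 0.        ,  0.        ,  0.        ,  1.        ]])}
```

View pics/top0.png

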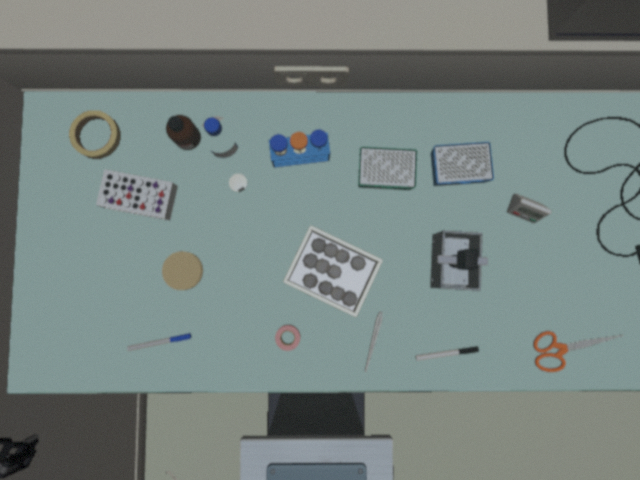

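View pics/scene0.png

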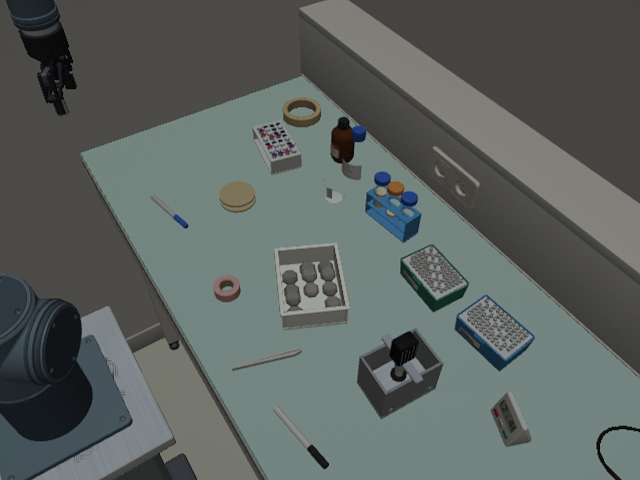

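The top picture shows the bin at about (333,271), the holder at (457,260) with the tamper grip at (465,259), and the petri dishes at (182,270). The beaker is faint, near (235,180). I'll fit poses from the depth.

Run:
```python
from h import *
d=np.load('top0.npy');P=cloud('top',d);im=cv2.imread('pics/top0.png')
def rect(r,zl,zh):
    u0,u1,v0,v1=r;Q=P[v0:v1,u0:u1].reshape(-1,3);Q=Q[(Q[:,2]>zl)&(Q[:,2]<zh)]
    R=cv2.minAreaRect((Q[:,:2]*1000).astype(np.float32));return len(Q),R,np.median(Q[:,2]),Q[:,:2].mean(0)
print('bin',rect((270,395,215,330),.045,.065))
print('holder',rect((422,497,220,300),.080,.096))
print('guard',rect((422,497,220,300),.094,.105))
print('grip',rect((422,497,220,300),.135,.17))
print('table',np.median(P[200:330,520:560,2]))
# chunks heights
for (u,v) in [(319,245),(331,250),(343,256),(358,263),(311,261),(322,266),(334,271),(310,281),(326,287),(338,293),(349,298)]:
    q=P[v-2:v+3,u-2:u+3].reshape(-1,3);print(np.round(np.median(q,0)*1000,0))
c=np.hstack([cv2.resize(im[215:325,275:395],None,fx=4,fy=4,interpolation=2)[:440,:],cv2.resize(im[220:300,422:497],None,fx=4,fy=4)[:320].copy().repeat(1,0) if 0 else cv2.copyMakeBorder(cv2.resize(im[220:300,422:502],None,fx=4,fy=4),0,120,0,0,0)])
cv2.imwrite('pics/crop.png',c)
```

```text
bin (1126, ((498.9653625488281, -35.73219299316406), (165.87220764160156, 129.9202423095703), 64.31295776367188), np.float64(0.05508887732318091), array([ 0.4990484 , -0.03645238]))
holder (585, ((518.338623046875, -288.8284606933594), (98.85297393798828, 116.00548553466797), 86.3940200805664), np.float64(0.09002945258991146), array([ 0.51927753, -0.28883481]))
guard (254, ((519.16015625, -288.7071533203125), (99.30104064941406, 111.88379669189453), 85.10794067382812), np.float64(0.09847733442357193), array([ 0.51856608, -0.28197863]))
grip (330, ((518.5046997070312, -287.9335021972656), (27.508230209350586, 37.35007858276367), 87.27410888671875), np.float64(0.15003899207974014), array([ 0.51784473, -0.28628344]))
table 0.0014618137121599206
[552.  -8.  28.]
[541. -33.  41.]
[529. -59.  28.]
[514. -90.  29.]
[518.   9.  28.]
[507. -14.  41.]
[497. -39.  28.]
[477.  11.  27.]
[464. -23.  27.]
[452. -47.  41.]
[441. -70.  27.]
```

View pics/crop.png

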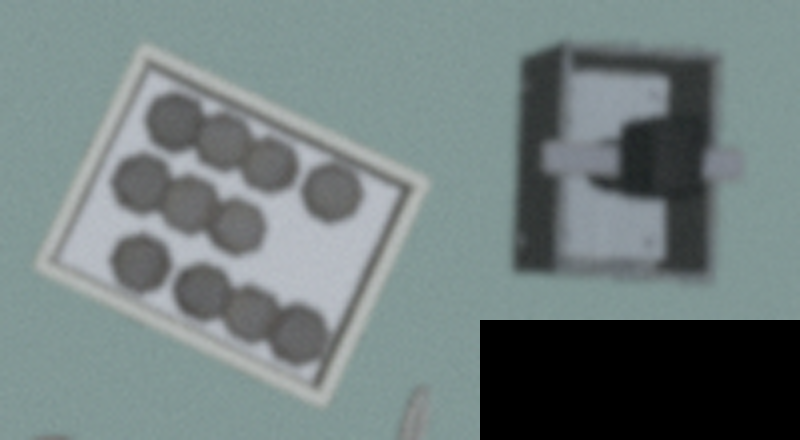

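The crop shows the bin's long side running from upper-left to lower-right, with the chunks in three rows. The tamper grip lies along y and the guard bar lies across the holder rim. Next I'll work out bin-frame coordinates and the approach move.

```bash
cat >> h.py <<'E'
BIN=np.array([.499,-.036]);ang=np.radians(-25.7);BX=np.array([np.cos(ang),np.sin(ang)]);BY=np.array([-np.sin(ang),np.cos(ang)])
def tobin(p): q=np.asarray(p)[:2]-BIN; return np.array([q@BX,q@BY])
def frombin(a,b): return BIN+a*BX+b*BY
from scipy.spatial.transform import Rotation as R
def goto(xyz,ydeg):
    s=sense();r=R.from_quat(s['tcp_rot']);d=r.inv().apply(np.array(xyz)-s['position'])*100
    y=r.apply([0,1,0]);a=np.degrees(np.arctan2(y[1],y[0]));t=(ydeg-a+90)%180-90
    print('shift cm',np.round(d,2),'turn',round(-np.radians(t),3),'yang',round(a,2),'pos',np.round(s['position'],4))
E
python3 - <<'E'
from h import *
d=np.load('top0.npy');P=cloud('top',d)
for (u,v) in [(319,245),(331,250),(343,256),(358,263),(311,261),(322,266),(334,271),(310,281),(326,287),(338,293),(349,298)]:
    q=np.median(P[v-2:v+3,u-2:u+3].reshape(-1,3),0);print(np.round(tobin(q)*1000),round(q[2]*1000))
goto([.5185,-.288,.22],87)
E
```

```text
[36. 48.] 28
[36. 21.] 41
[37. -7.] 28
[ 37. -42.] 29
[-2. 49.] 28
[-2. 23.] 41
[-0. -4.] 28
[-41.  33.] 27
[-37.  -3.] 27
[-38. -30.] 41
[-37. -56.] 27
shift cm [-59.27 -57.4    2.83] turn -0.413 yang 63.31 pos [0.2467 0.491  0.2475]
```

```bash
python3 -m pendant '[-15,-14.4,0.7,-0.1, -30,-29,1.4,-0.2, -45,-43,2.1,-0.3, -59.3,-57.4,2.8,-0.41, -59.3,-57.4,2.8,-0.41, -59.3,-57.4,2.8,-0.41, -59.3,-57.4,2.8,-0.41, -59.3,-57.4,2.8,-0.41, -59.3,-57.4,2.8,-0.41, -59.3,-57.4,2.8,-0.41, -59.3,-57.4,2.8,-0.41, -59.3,-57.4,2.8,-0.41, -59.3,-57.4,2.8,-0.41, -59.3,-57.4,2.8,-0.41, -59.3,-57.4,2.8,-0.41, -59.3,-57.4,2.8,-0.41, -59.3,-57.4,2.8,-0.41, -59.3,-57.4,2.8,-0.41, -59.3,-57.4,2.8,-0.41, -59.3,-57.4,2.8,-0.41]' -1
python3 - <<'E'
from h import *
goto([.5185,-.288,.124],87)
s=sense();im,d=read_camera('wrist');cv2.imwrite('pics/w1.png',im[...,::-1]);print(s['force'])
i=camera_info('wrist');M=i['mount'];v,u=np.mgrid[:480,:640]
p=np.stack([(u-i['cx'])/i['fx']*d,-(v-i['cy'])/i['fy']*d,-d,np.ones_like(d)],-1)@M.T
P=R.from_quat(s['tcp_rot']).apply(p[...,:3].reshape(-1,3))+s['position'];P=P[d.ravel()>0]
for n,lo,hi in(('grip',.143,.156),('guard/rim',.085,.105),('rim',.085,.094)):
    Q=P[(P[:,2]>lo)&(P[:,2]<hi)&(abs(P[:,0]-.518)<.08)&(abs(P[:,1]+.288)<.07)];print(n,len(Q),cv2.minAreaRect((Q[:,:2]*1000).astype(np.float32)),np.median(Q[:,2]))
E
```

```text
time: 2.1
position: [0.5186, -0.2865, 0.22]
tcp_rot: [0.028, 1.0, 0.001, -0.0]
force: [0.1, 0.2, 0.1]
opening: 0.0856
grasp_force: 0.0
shift cm [-0.01 -0.16  9.6 ] turn -0.003 yang 86.84 pos [ 0.5186 -0.2865  0.22  ]
[0.08695434 0.22219236 0.05637075]
grip 3157 ((516.1350708007812, -287.20867919921875), (28.058732986450195, 37.2012825012207), 86.8755874633789) 0.15030896569289248
guard/rim 6191 ((517.1095581054688, -287.3404846191406), (100.04801177978516, 116.24761199951172), 86.33698272705078) 0.09104207101839493
rim 3958 ((517.0574340820312, -288.15496826171875), (94.4678955078125, 116.24761199951172), 86.33698272705078) 0.09042168408970469
```

View pics/w1.png

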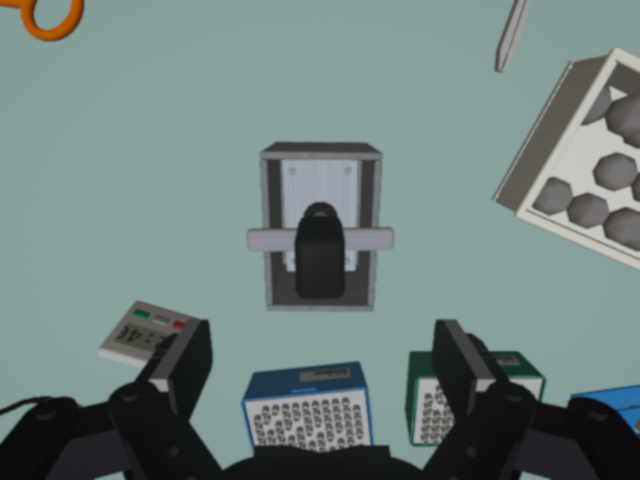

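The wrist view shows the grip at about (320,255) between the finger directions, with the guard at (320,238) across the rim and clear space around. I'm going down and grasping.

```bash
python3 -m pendant '[0.15,-0.1,3,0, 0.15,-0.1,6,0, 0.15,-0.1,8.5,0, 0.15,-0.1,9.5,0, 0.15,-0.1,9.5,0, 0.15,-0.1,9.5,0, 0.15,-0.1,9.5,0]' -1 && python3 -m pendant '[0,0,0,0, 0,0,0,0, 0,0,0,0, 0,0,0,0, 0,0,0,0, 0,0,0,0, 0,0,0,0, 0,0,0,0, 0,0,0,0, 0,0,0,0]' 1 100; python3 -c "
from h import *
s=sense();print(s['position'],s['tcp_rot'],s['force'])"
```

```text
time: 2.85
position: [0.5184, -0.2891, 0.1271]
tcp_rot: [0.028, 1.0, -0.001, 0.001]
force: [-0.5, 0.0, 0.3]
opening: 0.0855
grasp_force: 0.0
time: 3.85
position: [0.5177, -0.2888, 0.1258]
tcp_rot: [0.028, 1.0, -0.0, 0.0]
force: [-0.5, 1.3, 6.2]
opening: 0.0269
grasp_force: 99.0
[ 0.51768167 -0.28877642  0.12575291] [ 2.79278693e-02  9.99609879e-01 -1.67622488e-04  3.09336435e-04] [-0.45668562  1.33040268  6.18834875]
```

```bash
python3 -m pendant '[0,0,-1,0, 0,0,-3,0, 0,0,-6,0, 0,0,-9,0, 0,0,-12,0, 0,0,-12,0, 0,0,-12,0, 0,0,-12,0, 0,0,-12,0, 0,0,-12,0]'
python3 - <<'E'
from h import *
s=sense();print(s['force'],s['torque'],s['position'],s['opening'])
im,d=read_camera('scene');cv2.imwrite('pics/s2.png',cv2.resize(im[200:440,300:500],None,fx=2.5,fy=2.5)[...,::-1])
P=cloud('scene',d)
Q=P.reshape(-1,3);r=s['position'];Q=Q[(abs(Q[:,0]-r[0])<.07)&(abs(Q[:,1]-r[1])<.05)&(Q[:,2]>.1)&(Q[:,2]<.26)]
print(np.histogram(Q[:,2],bins=np.arange(.1,.26,.005)))
q=Q[Q[:,2]<.175];print(np.percentile(q[:,2],[1,5,50]),q.min(0),q.max(0))
goto([*frombin(.004,.022),.246],64.3)
E
```

```text
time: 4.85
position: [0.5169, -0.2883, 0.2437]
tcp_rot: [0.028, 1.0, 0.001, -0.001]
force: [0.9, 0.3, -3.2]
opening: 0.0268
grasp_force: 98.8
[ 0.91835322  0.26453271 -3.21245368] [-0.04603587 -0.0018279  -0.00895965] [ 0.51694649 -0.28826611  0.24372571] 0.026751710256603434
(array([   0,    0,    0,    0,    0,    0,    0,    0,    0,   33,  276,
       1106,  122,   39,   18,   10,    8,   22,   17,   20,   15,    4,
         84,  266,   26,   32,   42,   46,   63,   61,   64]), array([0.1  , 0.105, 0.11 , 0.115, 0.12 , 0.125, 0.13 , 0.135, 0.14 ,
       0.145, 0.15 , 0.155, 0.16 , 0.165, 0.17 , 0.175, 0.18 , 0.185,
       0.19 , 0.195, 0.2  , 0.205, 0.21 , 0.215, 0.22 , 0.225, 0.23 ,
       0.235, 0.24 , 0.245, 0.25 , 0.255]))
[0.14921984 0.15177138 0.15642327] [ 0.46543143 -0.31816468  0.14632133] [ 0.56473283 -0.25348181  0.17487172]
shift cm [ 2.   26.98 -0.15] turn 0.393 yang 86.8 pos [ 0.5171 -0.2884  0.2441]
```

View pics/s2.png

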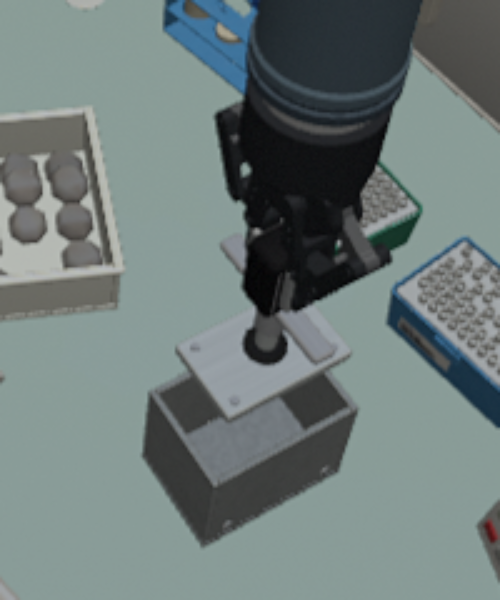

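The tamper is held and clear of the holder. The plate underside is about 97 mm below the TCP, so roughly the shortest stem. Moving over the bin.

```bash
python3 -m pendant '[0.2,3,0,0.05, 0.5,7,0,0.1, 0.8,11,0,0.15, 1.1,15,0,0.2, 1.4,19,0,0.27, 1.7,23,0,0.34, 2,26,0,0.39, 2,27,0,0.39, 2,27,0,0.39, 2,27,0,0.39, 2,27,0,0.39, 2,27,0,0.39]'
python3 - <<'E'
from h import *
goto([*frombin(.004,.022),.15],64.3)
s=sense();print(s['force'])
im,d=read_camera('scene');P=cloud('scene',d).reshape(-1,3)
Q=P[(abs(P[:,0]-s['position'][0])<.075)&(abs(P[:,1]-s['position'][1])<.07)&(P[:,2]>.14)&(P[:,2]<.17)]
t=Q[:,2].copy();q=Q[(abs(t-np.median(t))<.004)];x=np.array([tobin(p) for p in q]);print(np.median(t),x.min(0),x.max(0),cv2.minAreaRect((q[:,:2]*1000).astype(np.float32)))
A=np.c_[x,np.ones(len(x))];print('tilt',np.linalg.lstsq(A,q[:,2],rcond=None)[0])
E
```

```text
time: 6.1
position: [0.5127, -0.0193, 0.2452]
tcp_rot: [0.222, 0.975, -0.0, -0.0]
force: [0.1, -0.1, -3.3]
opening: 0.0271
grasp_force: 99.4
shift cm [0.11 0.1  9.52] turn 0.001 yang 64.37 pos [ 0.5127 -0.0193  0.2452]
[ 0.14883601 -0.14218385 -3.308775  ]
0.15819532250183654 [-0.04442277 -0.01039172] [0.05155298 0.05584928] ((512.1513061523438, -17.43895721435547), (64.97740936279297, 96.34080505371094), 65.93035888671875)
tilt [-0.00115296  0.00735045  0.15806379]
```

```bash
python3 -m pendant '[0.1,0.1,3,0, 0.1,0.1,6,0, 0.1,0.1,8,0, 0.1,0.1,9.5,0, 0.1,0.1,10,0, 0.1,0.1,10.3,0, 0.1,0.1,10.3,0, 0.1,0.1,10.3,0, 0.1,0.1,10.3,0]'; python3 -m pendant '[0,0,0.1,0, 0,0,0.2,0, 0,0,0.2,0, 0,0,0.2,0]'
```

```text
time: 7.05
position: [0.5126, -0.0168, 0.1432]
tcp_rot: [0.221, 0.975, -0.0, 0.001]
force: [-0.7, 0.2, -3.1]
opening: 0.0271
grasp_force: 99.5
time: 7.45
position: [0.512, -0.0166, 0.1403]
tcp_rot: [0.221, 0.975, -0.0, -0.0]
force: [-0.8, -0.5, -3.8]
opening: 0.0267
grasp_force: 99.5
```

```bash
for i in 1; do python3 -m pendant '[0,0,0.1,0, 0,0,0.1,0, 0,0,0.1,0]'|grep -E "pos|force:"; python3 -m pendant '[0,0,0.1,0, 0,0,0.1,0, 0,0,0.1,0]'|grep -E "pos|force:"; done
```

```text
position: [0.5121, -0.0166, 0.1393]
force: [0.8, -0.1, -3.4]
grasp_force: 99.5
position: [0.5121, -0.0166, 0.1382]
force: [0.1, -0.1, -3.8]
grasp_force: 99.5
```

```bash
python3 -m pendant '[0,0,0.1,0, 0,0,0.1,0]'|grep -E "pos|force:"; python3 -m pendant '[0,0,0.1,0, 0,0,0.1,0]'|grep -E "pos|^force:"
```

```text
position: [0.5121, -0.0167, 0.1372]
force: [0.6, 0.3, -3.6]
grasp_force: 99.5
position: [0.512, -0.0166, 0.1362]
force: [0.5, -0.6, -3.2]
```

```bash
python3 -m pendant '[0,0,0.05,0, 0,0,0.05,0]'|grep -E "pos|^force:"; python3 -m pendant '[0,0,0.05,0, 0,0,0.05,0]'|grep -E "pos|^force:"
```

```text
position: [0.5121, -0.0167, 0.1357]
force: [0.1, 0.1, -3.6]
position: [0.5121, -0.0167, 0.1353]
force: [-0.3, 0.4, -3.2]
```

```bash
python3 -m pendant '[0,0,0.05,0, 0,0,0.1,0]'|grep -E "pos|^force:"; python3 -m pendant '[0,0,0.05,0, 0,0,0.1,0]'|grep -E "pos|^force:"
```

```text
position: [0.5121, -0.0167, 0.1343]
force: [-0.0, 0.2, -3.1]
position: [0.5121, -0.0167, 0.1333]
force: [0.5, 0.9, -2.7]
```

```bash
python3 -m pendant '[0,0,0.05,0, 0,0,0.1,0]'|grep -E "pos|^force:"; python3 -m pendant '[0,0,0.05,0, 0,0,0.1,0]'|grep -E "pos|^force:"
```

```text
position: [0.5121, -0.0166, 0.1323]
force: [-0.7, -0.8, -4.1]
position: [0.512, -0.0166, 0.1312]
force: [-0.7, 0.5, -2.6]
```

Run:
```python
from h import *
im,d=read_camera('scene');cv2.imwrite('pics/s3.png',cv2.resize(im[150:350,220:420],None,fx=3,fy=3)[...,::-1])
P=cloud('scene',d).reshape(-1,3);s=sense();print(s['force'],s['torque'],s['position'])
Q=P[(abs(P[:,0]-s['position'][0])<.075)&(abs(P[:,1]-s['position'][1])<.07)&(P[:,2]>.015)&(P[:,2]<.1)]
print(np.histogram(Q[:,2],bins=np.arange(.014,.1,.004)))
```

```text
[ 0.54823791  0.02392046 -3.72503156] [-0.02404004 -0.04806157 -0.01654349] [ 0.5119591  -0.01662999  0.13109651]
(array([ 49, 137, 197, 331, 145, 123, 262, 793, 253, 112, 281,  60,   1,
         0,   3,   4,   4,   3,   3,   4,   2]), array([0.014, 0.018, 0.022, 0.026, 0.03 , 0.034, 0.038, 0.042, 0.046,
       0.05 , 0.054, 0.058, 0.062, 0.066, 0.07 , 0.074, 0.078, 0.082,
       0.086, 0.09 , 0.094, 0.098]))
```

View pics/s3.png

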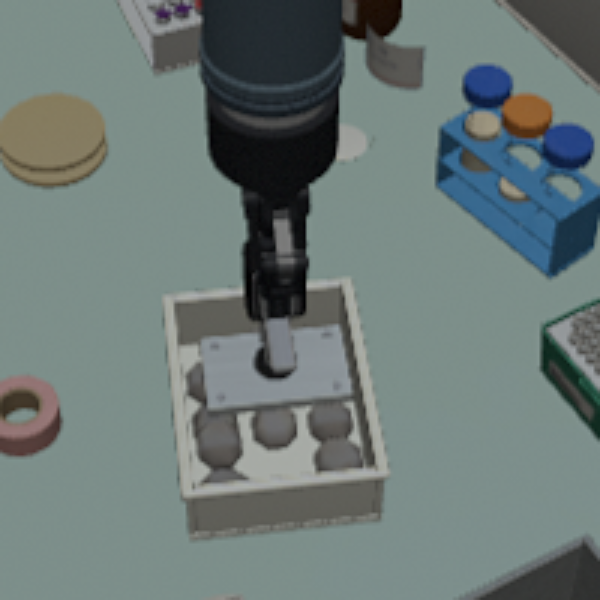

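The plate sits level in the bin with its top at z≈44 mm, clear of the walls. So the bridging chunks are yielding with very little force, and I'm carrying on down.

```bash
python3 -m pendant '[0,0,0.05,0, 0,0,0.1,0]'|grep -E "pos|^force:"; python3 -m pendant '[0,0,0.05,0, 0,0,0.1,0]'|grep -E "pos|^force:"
```

```text
position: [0.5121, -0.0166, 0.1303]
force: [0.1, 0.3, -3.0]
position: [0.5121, -0.0166, 0.1293]
force: [-0.9, 0.5, -3.4]
```

```bash
python3 -m pendant '[0,0,0.05,0, 0,0,0.1,0]'|grep -E "pos|^force:"; python3 -m pendant '[0,0,0.05,0, 0,0,0.1,0]'|grep -E "pos|^force:"
```

```text
position: [0.5121, -0.0166, 0.1283]
force: [-0.0, 0.5, -3.5]
position: [0.5121, -0.0167, 0.1273]
force: [0.0, 0.7, -3.0]
```

```bash
python3 -m pendant '[0,0,0.05,0, 0,0,0.1,0]'|grep -E "pos|^force:"; python3 -m pendant '[0,0,0.05,0, 0,0,0.05,0]'|grep -E "pos|^force:"
```

```text
position: [0.5121, -0.0167, 0.1262]
force: [0.6, -0.2, -4.3]
position: [0.512, -0.0166, 0.1257]
force: [-0.1, 0.4, -3.1]
```

```bash
python3 -m pendant '[0,0,0.05,0, 0,0,0.1,0]'|grep -E "pos|^force:"; python3 -m pendant '[0,0,0.05,0, 0,0,0.05,0]'|grep -E "pos|^force:"
```

```text
position: [0.5122, -0.0167, 0.1251]
force: [-1.9, -0.3, 1.3]
position: [0.5122, -0.0167, 0.1248]
force: [-2.6, 0.8, 4.1]
```

```bash
python3 -m pendant '[0,0,0.05,0, 0,0,0.05,0, 0,0,0.05,0]'|grep -E "pos|^force:"
```

```text
position: [0.5122, -0.0167, 0.1245]
force: [-3.7, 1.1, 7.4]
```

```bash
python3 -m pendant '[0,0,0.05,0, 0,0,0.05,0, 0,0,0.05,0]'|grep -E "pos|^force:"; python3 -c "
from h import *
print(sense()['torque'])"
```

```text
position: [0.5122, -0.0167, 0.1243]
force: [-3.9, 0.9, 9.0]
[ 0.14195436  0.72596606 -0.00281088]
```

```bash
python3 -m pendant '[0,0,-0.5,0, 0,0,-2,0, 0,0,-5,0, 0,0,-8,0, 0,-4,-9.5,0, 0,-8,-9.5,0, 0,-12,-9.5,0, 0,-15,-9.5,0, 0,-15,-9.5,0, 0,-15,-9.5,0, 0,-15,-9.5,0]'
python3 - <<'E'
from h import *
p,d=read_camera('top');q,e=read_camera('scene')
np.save('top1.npy',d)
a=cv2.resize(p[215:325,275:395],(480,440));b=cv2.resize(q[235:335,265:355],(320,356))
b=cv2.copyMakeBorder(b,0,84,0,0,0);cv2.imwrite('pics/c4.png',np.hstack([a,b])[...,::-1])
P=cloud('top',d).reshape(-1,3);B=np.stack([(P[:,:2]-BIN)@BX,(P[:,:2]-BIN)@BY],1)
m=(abs(B[:,0])<.055)&(abs(B[:,1])<.073);Q=P[m][:,2]
print(np.histogram(Q,bins=np.arange(0,.2,.005)))
E
```

```text
time: 13.0
position: [0.4476, -0.1513, 0.218]
tcp_rot: [0.221, 0.975, 0.0, -0.0]
force: [-0.1, -0.9, -3.5]
opening: 0.0271
grasp_force: 100.2
(array([554, 962,  28, 119, 572, 993, 126,  76,  73,   2,   0,   0,   0,
         0,   0,   0,   0,   0,   0,   0,   0,   0,   0,   0,   0,   0,
         0,   0,   0,   0,   0,   0,   0,   0,   0,   0,   0,   0,   0]), array([0.   , 0.005, 0.01 , 0.015, 0.02 , 0.025, 0.03 , 0.035, 0.04 ,
       0.045, 0.05 , 0.055, 0.06 , 0.065, 0.07 , 0.075, 0.08 , 0.085,
       0.09 , 0.095, 0.1  , 0.105, 0.11 , 0.115, 0.12 , 0.125, 0.13 ,
       0.135, 0.14 , 0.145, 0.15 , 0.155, 0.16 , 0.165, 0.17 , 0.175,
       0.18 , 0.185, 0.19 , 0.195]))
```

View pics/c4.png

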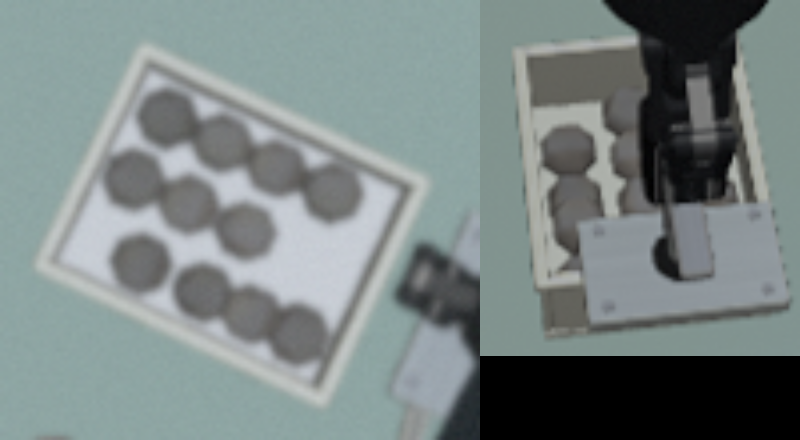

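The upper two rows now have touching, spread chunks. The lower row's bridge at about (252,313) is still overlapping. Next: per-chunk heights and positions.

```bash
cat >> h.py <<'E'
def chunks(d,px,x0=275,y0=215):
    P=cloud('top',d)
    for (u,v) in px:
        u=int(round(x0+u/4));v=int(round(y0+v/4));q=P[v-1:v+2,u-1:u+2].reshape(-1,3)
        w=P[v-4:v+5,u-4:u+5].reshape(-1,3);w=w[w[:,2]>np.median(q[:,2])-.006]
        c=w.mean(0);A=np.c_[w[:,:2]-c[:2],np.ones(len(w))];t=np.linalg.lstsq(A,w[:,2],rcond=None)[0][:2]
        print(np.round(tobin(np.median(q,0))*1000),round(np.median(q[:,2])*1000,1),'tilt deg',np.round(np.degrees(t),1))
E
python3 - <<'E'
from h import *
chunks(np.load('top1.npy'),[(167,117),(222,141),(275,167),(332,192),(133,180),(188,204),(244,230),(140,263),(203,292),(252,313),(297,333)])
goto([*frombin(-.004,-.030),.22],64.3)
E
```

```text
[36. 53.] 28.3 tilt deg [-1.9  1.1]
[36. 23.] 27.2 tilt deg [-505.8  258.6]
[ 35. -10.] 27.3 tilt deg [ 4.8 -3.2]
[ 37. -42.] 27.7 tilt deg [ 5.1 -1.7]
[-3. 55.] 28.1 tilt deg [ 2.7 -1.1]
[-1. 23.] 27.1 tilt deg [ 3.9 -4. ]
[-0. -8.] 27.3 tilt deg [-2.6  0.6]
[-41.  33.] 27.4 tilt deg [ 3.1 -2. ]
[-39.  -4.] 27.0 tilt deg [327.8 424. ]
[-38. -30.] 42.2 tilt deg [308.7 527.6]
[-37. -56.] 27.0 tilt deg [256.  476.9]
shift cm [ 0.73  9.59 -0.18] turn 0.004 yang 64.54 pos [ 0.4477 -0.151   0.2181]
```

```bash
python3 -m pendant '[0.2,2,0,0, 0.5,5,0,0, 0.7,8,0,0, 0.7,9.6,0,0, 0.7,9.6,0,0, 0.7,9.6,0,0, 0.7,9.6,3,0, 0.7,9.6,5.5,0, 0.7,9.6,7.2,0, 0.7,9.6,7.6,0, 0.7,9.6,7.6,0, 0.7,9.6,7.6,0]'; python3 -c "
from h import *
goto([*frombin(-.004,-.030),.1255],64.3)"
```

```text
time: 14.3
position: [0.4832, -0.0629, 0.1433]
tcp_rot: [0.221, 0.975, -0.0, 0.001]
force: [0.4, 0.2, -3.9]
opening: 0.0268
grasp_force: 100.4
shift cm [0.14 0.11 1.78] turn 0.002 yang 64.44 pos [ 0.4832 -0.0629  0.1433]
```

```bash
python3 -m pendant '[0.1,0.1,0.2,0, 0.1,0.1,0.4,0, 0.1,0.1,0.5,0, 0.1,0.1,0.6,0]'|grep -E "pos|^force:"; python3 -m pendant '[0,0,0.1,0, 0,0,0.2,0]'|grep -E "pos|^force:"
```

```text
position: [0.4821, -0.061, 0.1364]
force: [-0.5, 0.6, -3.2]
position: [0.4822, -0.061, 0.1344]
force: [-0.4, 0.1, -1.2]
```

```bash
python3 -m pendant '[0,0,0.1,0, 0,0,0.2,0]'|grep -E "pos|^force:"; python3 -m pendant '[0,0,0.1,0, 0,0,0.2,0]'|grep -E "pos|^force:"
```

```text
position: [0.4823, -0.0609, 0.1324]
force: [1.0, 1.9, -1.4]
position: [0.4818, -0.0611, 0.13]
force: [-0.2, 0.5, -3.6]
```

Some resistance, then it dropped. Carrying on carefully.

```bash
python3 -m pendant '[0,0,0.1,0, 0,0,0.2,0]'|grep -E "pos|^force:"; python3 -m pendant '[0,0,0.1,0, 0,0,0.15,0]'|grep -E "pos|^force:"
```

```text
position: [0.4819, -0.0611, 0.1281]
force: [-0.6, 0.0, -3.6]
position: [0.4819, -0.061, 0.1266]
force: [-0.2, 1.0, -3.2]
```

```bash
python3 -m pendant '[0,0,0.05,0, 0,0,0.1,0]'|grep -E "pos|^force:"; python3 -m pendant '[0,0,0.05,0, 0,0,0.05,0]'|grep -E "pos|^force:"
```

```text
position: [0.482, -0.061, 0.1258]
force: [-0.0, -0.1, -3.4]
position: [0.4821, -0.061, 0.1254]
force: [-0.1, 1.0, -1.6]
```

```bash
python3 -m pendant '[0,0,0.05,0, 0,0,0.1,0, 0,0,0.1,0]'|grep -E "pos|^force:"; python3 -m pendant '[0,0,0.05,0, 0,0,0.05,0]'|grep -E "pos|^force:"
```

```text
position: [0.4821, -0.0611, 0.1248]
force: [-1.9, 0.3, 3.7]
position: [0.4821, -0.0611, 0.1245]
force: [-2.3, 0.3, 6.9]
```

```bash
python3 -m pendant '[0,0,-0.5,0, 0,0,-2,0, 0,0,-5,0, 0,0,-8,0, 0,-4,-9.5,0, 0,-8,-9.5,0, 0,-10,-9.5,0, 0,-10,-9.5,0, 0,-10,-9.5,0]'
python3 - <<'E'
from h import *
p,d=read_camera('top');np.save('top2.npy',d)
cv2.imwrite('pics/c5.png',cv2.resize(p[215:325,275:395],(480,440))[...,::-1])
goto([*frombin(.0,0),.22],64.3)
E
```

```text
time: 17.5
position: [0.4387, -0.1513, 0.2185]
tcp_rot: [0.222, 0.975, 0.0, -0.0]
force: [-0.3, -0.1, -4.3]
opening: 0.027
grasp_force: 100.6
shift cm [-0.46 12.95 -0.14] turn 0.002 yang 64.43 pos [ 0.4389 -0.1508  0.2185]
```

View pics/c5.png

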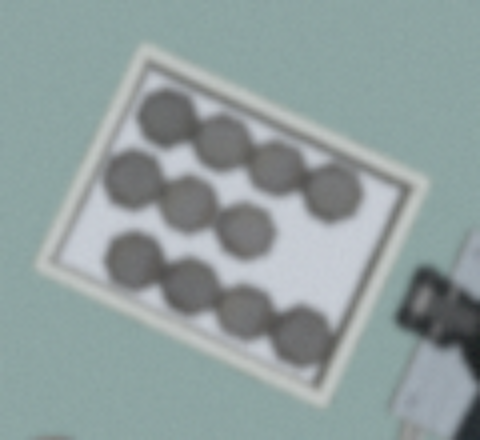

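Run:
```python
from h import *
chunks(np.load('top2.npy'),[(167,117),(222,141),(275,167),(332,192),(133,180),(188,204),(244,230),(134,261),(190,286),(245,311),(301,334)])
```

```text
[36. 53.] 28.4 tilt deg [ 1.2 -2.7]
[36. 23.] 27.3 tilt deg [1.3 0.2]
[ 36. -10.] 26.7 tilt deg [-333.5  436.7]
[ 37. -42.] 27.0 tilt deg [4.8 3.1]
[-3. 55.] 27.9 tilt deg [-584.1 -193.1]
[-1. 23.] 27.3 tilt deg [ 2.7 -4.4]
[-0. -8.] 27.1 tilt deg [5.6 0.2]
[-40.  37.] 27.4 tilt deg [ 1.6 -1.4]
[-39.   5.] 28.2 tilt deg [510. 564.]
[-40. -27.] 26.9 tilt deg [-0.3 -2.5]
[-36. -58.] 28.3 tilt deg [-0.5 -1.4]
```

All eleven chunks now lie flat at 27–28 mm, all spread and touching only at their edges. I'll do the final press near the middle of the bin.

```bash
python3 -m pendant '[0,3,0,0, -0.2,7,0,0, -0.4,11,0,0, -0.5,13.7,0,0, -0.5,13.7,0,0, -0.5,13.7,0,0, -0.5,13.7,3,0, -0.5,13.7,6,0, -0.5,13.7,8,0, -0.5,13.7,9,0, -0.5,13.7,9,0, -0.5,13.7,9,0]'; python3 -c "
from h import *
s=sense();print(tobin(s['position']))"; python3 -m pendant '[0,0,0.1,0, 0,0,0.2,0]'|grep -E "pos|^force:"
```

```text
time: 18.75
position: [0.503, -0.0303, 0.1296]
tcp_rot: [0.221, 0.975, -0.0, 0.001]
force: [0.6, -0.3, -3.5]
opening: 0.0268
grasp_force: 101.0
[0.00111847 0.00690244]
position: [0.5033, -0.03, 0.1279]
force: [-0.6, -1.0, -3.2]
```

```bash
python3 -m pendant '[0,0,0.1,0, 0,0,0.2,0, 0,0,0.2,0]'|grep -E "pos|^force:"; python3 -m pendant '[0,0,0.05,0, 0,0,0.1,0, 0,0,0.1,0]'|grep -E "pos|^force:"
```

```text
position: [0.5028, -0.0299, 0.1252]
force: [-0.2, 0.0, 0.0]
position: [0.5028, -0.0298, 0.1246]
force: [-1.5, -0.4, 6.1]
```

```bash
python3 -m pendant '[0,0,0.05,0, 0,0,0.1,0, 0,0,0.1,0]'|grep -E "pos|^force:"; python3 -m pendant '[0,0,0.05,0, 0,0,0.05,0, 0,0,0.05,0]'|grep -E "pos|^force:"
```

```text
position: [0.5028, -0.0299, 0.1241]
force: [-3.3, 1.1, 10.4]
position: [0.5029, -0.0299, 0.124]
force: [-4.5, 0.7, 11.8]
```

```bash
python3 -m pendant '[0,0,0.05,0, 0,0,0.1,0, 0,0,0.1,0]'|grep -E "pos|^force:"
```

```text
position: [0.5029, -0.0299, 0.1235]
force: [-6.2, 0.8, 16.6]
```

```bash
python3 -m pendant '[0,0,0,0, 0,0,0,0, 0,0,0,0, 0,0,0,0, 0,0,0,0, 0,0,0,0]'|grep -E "time|pos|^force:"; python3 -m pendant '[0,0,0,0, 0,0,0,0, 0,0,0,0, 0,0,0,0, 0,0,0,0, 0,0,0,0, 0,0,0,0, 0,0,0,0]'|grep -E "time|pos|^force:"
```

```text
time: 21.05
position: [0.5029, -0.0299, 0.1235]
force: [-6.1, 1.3, 16.4]
time: 21.85
position: [0.5029, -0.0299, 0.1235]
force: [-6.0, 2.5, 17.1]
```

```bash
python3 -m pendant '[0,0,-0.3,0, 0,0,-2,0, 0,0,-5,0, 0,0,-8,0, 0,0,-11,0, 0,0,-12,0, 0,0,-12,0, 0,0,-12,0]'; python3 -c "
from h import *
goto([.5177,-.2888,.245],86.8)"
```

```text
time: 22.65
position: [0.5017, -0.0296, 0.2397]
tcp_rot: [0.221, 0.975, 0.0, -0.001]
force: [-0.3, 0.2, -3.9]
opening: 0.0268
grasp_force: 101.0
shift cm [-12.62 -22.7   -0.55] turn -0.39 yang 64.46 pos [ 0.5017 -0.0296  0.2397]
```

```bash
python3 -m pendant '[-1.6,-3,0,-0.05, -3.6,-6.5,0,-0.1, -5.6,-10,0,-0.16, -7.6,-13.6,0,-0.22, -9.6,-17.2,0,-0.28, -11.5,-20.6,0,-0.35, -12.6,-22.7,0,-0.39, -12.6,-22.7,0,-0.39, -12.6,-22.7,0,-0.39, -12.6,-22.7,0,-0.39, -12.6,-22.7,0,-0.39]'
python3 - <<'E'
from h import *
goto([.5177,-.2888,.1258],86.8)
s=sense();r=R.from_quat(s['tcp_rot'])
im,d=read_camera('wrist');cv2.imwrite('pics/w6.png',im[...,::-1])
i=camera_info('wrist');v,u=np.mgrid[:480,:640]
p=np.stack([(u-i['cx'])/i['fx']*d,-(v-i['cy'])/i['fy']*d,-d,np.ones_like(d)],-1)@i['mount'].T
P=r.apply(p[...,:3].reshape(-1,3))+s['position'];P=P[d.ravel()>0]
for n,lo,hi in(('plate',.146,.164),('guard',.204,.22),('rim',.084,.094)):
    Q=P[(P[:,2]>lo)&(P[:,2]<hi)&(abs(P[:,0]-.518)<.08)&(abs(P[:,1]+.288)<.07)];print(n,len(Q),cv2.minAreaRect((Q[:,:2]*1000).astype(np.float32)),np.median(Q[:,2]))
E
```

```text
time: 23.75
position: [0.5182, -0.2876, 0.2407]
tcp_rot: [0.027, 1.0, 0.0, -0.0]
force: [0.1, -0.8, -3.8]
opening: 0.0269
grasp_force: 100.9
shift cm [ 0.03 -0.13 11.49] turn 0.001 yang 86.86 pos [ 0.5182 -0.2876  0.2407]
plate 10069 ((502.78668212890625, -286.45367431640625), (60.209800720214844, 66.9482192993164), 87.06663513183594) 0.15309985302661722
guard 4302 ((511.81964111328125, -286.8730773925781), (99.85961151123047, 26.81512451171875), 87.51485443115234) 0.2133541936188184
rim 1660 ((512.6647338867188, -286.93927001953125), (80.18822479248047, 107.20301055908203), 86.43680572509766) 0.09042992808992945
```

View pics/w6.png

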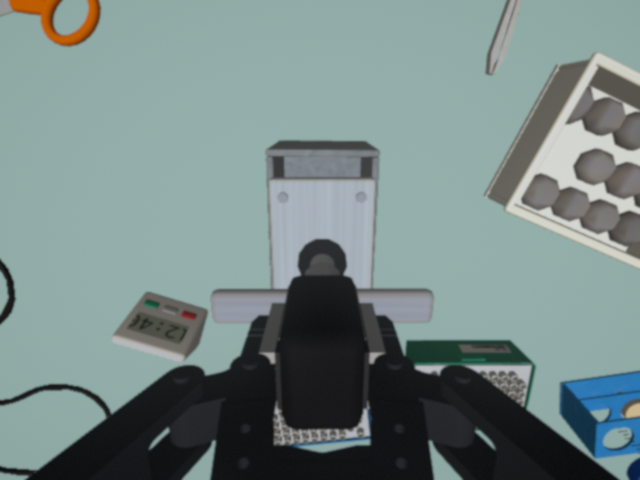

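The plate is centred over the holder: plate centre (0.517,-0.2865), holder centre (0.517,-0.287). Lowering straight down.

```bash
python3 -m pendant '[0,-0.05,2,0, 0,-0.05,4,0, 0,-0.05,5,0, 0,-0.05,6,0, 0,-0.05,6.5,0, 0,-0.05,6.5,0, 0,-0.05,6.5,0]'|grep -E "pos|^force:"; python3 -m pendant '[0,0,1,0, 0,0,2,0, 0,0,3,0, 0,0,4,0, 0,0,4.5,0, 0,0,4.5,0, 0,0,4.5,0]'|grep -E "pos|^force:"
```

```text
position: [0.5186, -0.2897, 0.1769]
force: [-0.3, -0.3, -4.1]
position: [0.5184, -0.2895, 0.1313]
force: [-0.4, 0.4, -3.2]
```

```bash
python3 -m pendant '[0,0.1,0.2,0, 0,0.1,0.4,0, 0,0.1,0.5,0, 0,0.1,0.5,0, 0,0.1,0.5,0]'|grep -E "pos|^force:"; python3 -m pendant '[0,0,0.05,0, 0,0,0.05,0]'|grep -E "pos|^force:"
```

```text
position: [0.5183, -0.2884, 0.1264]
force: [-0.2, 0.1, -2.7]
position: [0.5183, -0.2885, 0.1258]
force: [0.3, 0.1, -3.1]
```

```bash
python3 -m pendant '[0,0,0.05,0, 0,0,0.05,0]'|grep -E "pos|^force:"; python3 -m pendant '[0,0,0.05,0, 0,0,0.05,0]'|grep -E "pos|^force:"
```

```text
position: [0.5184, -0.2885, 0.1258]
force: [-1.7, 1.7, 0.5]
position: [0.5184, -0.2885, 0.1258]
force: [-2.5, 0.7, 4.6]
```

The guard rests on the rim at the same height as at the start. Releasing and withdrawing.

```bash
python3 -m pendant '[0,0,-0.05,0, 0,0,-0.05,0, 0,0,-0.05,0, 0,0,-0.05,0, 0,0,-0.05,0, 0,0,-0.05,0, 0,0,-0.05,0, 0,0,-0.05,0, 0,0,-0.05,0, 0,0,-0.05,0, 0,0,-0.05,0, 0,0,-0.05,0]' -1; python3 -m pendant '[0,0,-1,0, 0,0,-3,0, 0,0,-6,0, 0,0,-10,0, 0,0,-14,0, 0,-5,-15,0, 0,-10,-15,0, 0,-15,-15,0, 0,-15,-15,0, 0,-15,-15,0, 0,-15,-15,0]'
python3 - <<'E'
from h import *
p,d=read_camera('top');q,e=read_camera('scene')
a=cv2.resize(p[120:330,150:510],(800,467))[...,::-1];cv2.imwrite('pics/f.png',a)
chunks(d,[(167,117),(222,141),(275,167),(332,192),(133,180),(188,204),(244,230),(134,261),(190,286),(245,311),(301,334)])
P=cloud('scene',e).reshape(-1,3)
for n,lo,hi in(('grip',.14,.16),('guard',.094,.105)):
    Q=P[(P[:,2]>lo)&(P[:,2]<hi)&(abs(P[:,0]-.518)<.06)&(abs(P[:,1]+.288)<.06)];print(n,len(Q),cv2.minAreaRect((Q[:,:2]*1000).astype(np.float32)),np.median(Q[:,2]))
E
```

```text
time: 27.5
position: [0.5183, -0.2884, 0.1253]
tcp_rot: [0.028, 1.0, 0.0, -0.0]
force: [0.1, 0.4, 0.9]
opening: 0.0851
grasp_force: 0.0
time: 28.6
position: [0.5101, -0.4372, 0.2756]
tcp_rot: [0.028, 1.0, 0.0, 0.0]
force: [0.2, -0.0, -0.3]
opening: 0.0855
grasp_force: 0.0
[36. 53.] 27.3 tilt deg [-3.4  1.6]
[36. 23.] 27.8 tilt deg [-0.6 -2.7]
[ 36. -10.] 27.5 tilt deg [7.5 1.5]
[ 37. -42.] 25.8 tilt deg [-188.4  508. ]
[-3. 55.] 27.6 tilt deg [ 2.1 -2. ]
[-1. 23.] 28.2 tilt deg [ 1.3 -0.8]
[-0. -9.] 26.1 tilt deg [1.1 3.3]
[-40.  37.] 28.8 tilt deg [-1.8 -3.6]
[-39.   5.] 25.9 tilt deg [-0.6 -0.6]
[-40. -27.] 28.6 tilt deg [ 5.9 -1.5]
[-36. -58.] 29.9 tilt deg [ 0.7 -2.2]
grip 405 ((516.6561889648438, -286.37103271484375), (27.545833587646484, 36.85580062866211), 86.7869644165039) 0.15031453090548397
guard 336 ((510.5381774902344, -285.50408935546875), (100.16397094726562, 104.19591522216797), 87.62786102294922) 0.09865610443928918
```

View pics/f.png

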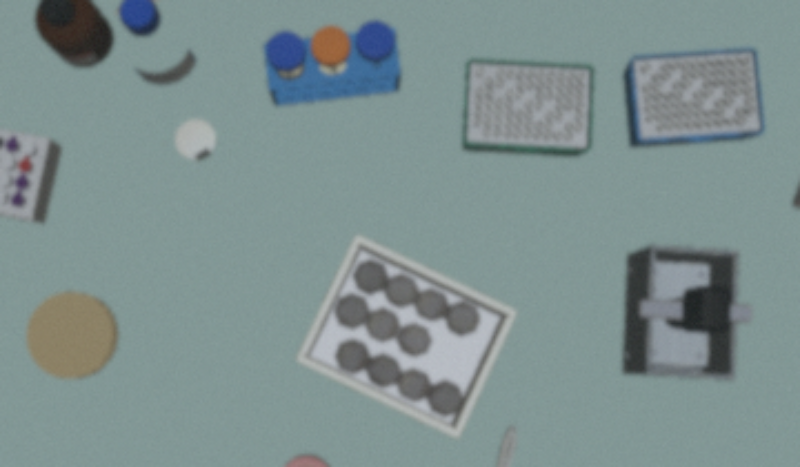

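The picture shows all chunks flat in the bin, the tamper hanging in its holder at (700,310), and the petri dishes at (72,335) untouched.

```bash
python3 -c "
from cell import hand_in;print(hand_in())"
```

```text
the job is handed in; nothing more can be done
None
```

I handed the job in at about 29 s: all eleven chunks lie in one flat layer, finished with a press of about 20 N (the highest reading) held for over a second, and the tamper is hung back with its guard bar on the rim and released; nothing near the beaker or petri dishes was touched.

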